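Pull the dosing arm's index plunger and hold the tip over the small beaker

TASK

Please get the dosing arm out of my way while I change the large beaker: pull its index plunger fully up out of the seat hole, then, still holding the plunger up against its stop so that the pin never drags on the index plate, swing the arm round until the dosing tip is over the mouth of the small beaker. Stay there and finish while holding: keep the plunger fully pulled and the tip over the small beaker, do not let go, and leave the two beakers and the petri dish standing where they are.

Things in the scene. Friction and masses are not known exactly. Their poses are not given: they have to be found in the camera images.
- dosing_stand: Fixed stand: round grey foot 124 mm across, column, and a round steel index plate 152 mm across, 8 mm thick, top 96 mm above the worktop, with three seat holes on a 58 mm radius: one at the stand's front (its own -x), where the arm starts, the others 115 degrees to either side. Origin: on the column's axis at the worktop, z up; at the start the arm points along the stand's -x.
- pivot (a point): Point on the arm's vertical swing axis (the column's axis), 105 mm above the worktop.
- dosing_arm (a joint): Swing of the arm about the vertical pivot axis, rad: 0 with the pin seated in the front hole (the start, up to 0.013 of play), positive counter-clockwise seen from above, range -2.15 to 2.15. Moderate friction (0.10 N m): the arm stays where it is left. It is locked by the pin until the pin is pulled.
- plunger (a joint): Lift of the sprung index plunger, m: 0 seated, 0.008 where the pin's end just leaves the hole, 0.013 fully back at its stop. A spring pushes it down with 8 N seated and 14 N fully back; let go, it snaps down.
- knob: Black ribbed round plunger knob on the arm, upright, 24 mm across, 22 mm high, 58 mm from the pivot axis. Origin: its centre, 143 mm above the worktop seated, 156 mm fully pulled. It spins freely on its own axis, so a gripper holding it need not turn with the arm. Under it a sleeve 17 mm across ends 15 mm below the seated knob's centre; nothing else on the arm stands over 128 mm.
- tip (a point): Lower end of the white dosing tip at the outer end of the arm, 115 mm from the pivot axis, on the same line from the pivot as the knob, 80 mm above the worktop.
- small_beaker: Small glass beaker (the shorter of the two), 43 mm across, 57 mm high, loose, beside the stand about a quarter turn of the arm to the left or to the right of the start, 109 to 120 mm from the pivot axis. The dosing tip passes 23 mm above its rim. Origin: centre of its underside.
- large_beaker: Larger glass beaker, 52 mm across, 69 mm high, loose, under the dosing tip at the start. Origin: centre of its underside.
- petri_dish: Closed petri dish, 60 mm across, 14 mm high, loose, on the side of the stand away from the small beaker. Origin: centre of its underside.
Things that resemble listed ones, but are neither listed nor needed, are in the scene too. What is shaped like the small_beaker but blue or red is not meant.

How it is judged:
On the way, in this order (a step that is already met when the one before it is completed fails the run):
1. the plunger is pulled fully back while the arm is still at its seat hole (value of joint plunger above 0.0115 m and value of joint dosing_arm between -0.1 and 0.1 rad), for 0.1 s.
2. the arm is swung aside with the pin held clear of the plate ((value of joint dosing_arm above 0.6 rad or value of joint dosing_arm below -0.6 rad) and value of joint plunger above 0.0095 m), for 0.1 s.
At the end, for the whole second after the job is handed in: the fingers still hold the knob (over 2 N) with the plunger at its stop (lift over 11.5 mm of 13), the arm at rest with the dosing tip within 18 mm of the small beaker's axis, and the two beakers upright and, like the petri dish, within 20 mm of where they started (value of joint plunger above 0.0115 m and contact force between the fingers and knob above 2 N and horizontal distance between tip and small_beaker below 0.018 m and velocity of joint dosing_arm between -0.05 and 0.05 rad/s and distance of each of small_beaker, large_beaker, petri_dish from where it was at the start of the episode below 0.02 m and angle between each of small_beaker, large_beaker's own z axis and vertical below 0.15 rad); the arm keeps its last pose, push and grip.
It fails at once if the pin drags on the index plate: the arm is more than 0.12 rad from its seat hole with the plunger lifted less than 8.5 mm ((value of joint dosing_arm above 0.12 rad or value of joint dosing_arm below -0.12 rad) and value of joint plunger below 0.0085 m).
It fails at once if a beaker is knocked over (angle between any of small_beaker, large_beaker's own z axis and vertical above 0.5 rad).
It also fails if it takes over 32 s, if anything falls off the work surface, if the arm or the gripper's body presses on something with over 40 N, if the wrist force passes 120 N, or if a joint passes its speed limit or range.

ROBOT

A 7-joint arm with a two-finger parallel gripper is mounted at the origin on a cart in front of the work surface, level with it; the furniture and walls round the work are solid. World frame = base frame: x ahead of the robot, y to its left, z up, the work surface at z = 0. Lengths are in m, angles in rad, forces in N, time in s.
With the tool pointing down it reaches from about 0.4 to 0.85 m from the base axis. Payload 10.4 kg.
Tool frame: the origin (TCP) lies midway between the tips of the shut fingers; the grasp point (between the pads) lies 19 mm behind it (r.grasp_offset is the distance from the TCP to the grasp point, in m); x points along the fingers, y is the direction in which the jaws open and shut, and the axes are right-handed (so a half turn about x gives the same grasp; the last joint's range is limited). The gripper opens to 87 mm and grips with 3 to 60 N. Pads are 19 mm wide; open, the fingers measure 117 mm over their backs; the gripper's body (75 mm by 190 mm) begins 51 mm behind the grasp point.
Start: joints at [1.281, 0.332, -0.065, 1.46, 0.022, 1.35, -0.088], TCP at [0.165, -0.603, 0.223] pointing down, gripper open.
Joint ranges: [-2.6, 2.6], [-0.5, 2.12], [-1.47, 1.34], [0.16, 2.42], [-1.27, 4.41], [0.06, 2.06], [-2.6, 2.6]. Speed limits (rad/s): [2.22, 2.22, 2.79, 2.79, 3.14, 3.14, 3.14].

INTERFACE

Orientations are given as a unit quaternion [x, y, z, w].
In Python, from bench import r, vision, close_job gives the robot as it stands. The module is installed in compiled form; this text tells all that it offers.
- The arm moves only by the shell command python3 -m pendant 'ROWS' [OPENING] [FORCE]. ROWS is text: rows parted by semicolons, each of 6 numbers parted by spaces: the shift along the tool's x, y, z in units of 0.25 m (1.0 is 0.25 m), then the turn, a rotation vector about the tool's x, y, z in units of 1.5 rad (1.0 is 1.5 rad). A call has 1 to 8 rows; each row is the pose to reach, as a shift and turn from the pose commanded when the call began, along the tool's axes at that moment; what a row does not reach only later rows make up. A row lasts 1/10 s, in which the tool goes at most 50 mm and 8.59 degrees, less where a joint would pass 70% of its speed; a pose out of reach is approached as far as the arm can. A call with a number of a shift or a turn outside -1 to 1 is refused whole. A call with a gripper value outside its range is refused whole. OPENING is the gripper command: -1 is shut, 1 is fully open, values between are in proportion, set as the call begins (- or left out, the last holds). The fingers move at their own pace and stop on an object; FORCE is the grip in N (left out, the last holds). Time passes only in rows, so rows that repeat a pose let the fingers close. It gives the time, the measured TCP pose, the force and the opening at its end, in the units of the state.
- r.read_state(): the state, without advancing time (a new reading comes with each control period).
- vision.camera(name): name is "scene" or "top" or "wrist"; returns (picture, depth): 420x560x3 uint8, blue, green, red; 420x560 float32, m along the optical axis (not along the pixel's ray), 0 where there is no reading.
- vision.get_calibration(name): a dict with "camera_matrix" (3x3 intrinsics, pixels), "rvec" (rotation vector, rad) and "tvec" (3), from world to camera coordinates, as OpenCV has them. Camera axes: x right, y down, z forward; pixel columns grow to the right and rows downward; lengths in m; the calibration is good to about 2 mm. The wrist camera is an equidistant fisheye: a pixel r from the principal point sees the ray r / f radians off the axis. A picture is of the moment at which its call begins: read the wrist's pose just before it. get_calibration takes no time and is no camera call; for the wrist camera it gives the pose at the moment of the call.
- close_job(): hands the job in, once; it reports no verdict.
The state is a dict: "time": time; "joint_positions": joint angles; "joint_vel": joint speeds; "joint_torque": joint torques, N m; "ee_pos": TCP position; "eef_rot": TCP orientation; "ft_force": force on the tool from outside, world axes, zero at the start; "torque": the same for the moment, N m; "width": finger opening in m.
Only numpy, scipy, OpenCV 4.12 (cv2) and the standard library are available. Lean on these libraries where they do the work, as an engineer would, in place of code of your own. Each camera call takes 0.05 s, during which the arm holds its last target. There are 200 camera calls.

## Working session

There is one attempt and no reset: what is moved stays moved. The work goes in short steps, Python scripts to look and compute and a shell command to move; the robot and the scene stay as the last step left them, time stands still between calls to the robot, and variables do not carry over. Pictures are saved under pics/ and viewed, about 8 in all and at most 12, crops included, and the job is handed in when it is done.

```bash
mkdir -p pics
python3 - <<'E'
from bench import r, vision
import cv2,numpy as np
for n in("scene","top"):
    p,d=vision.camera(n); cv2.imwrite(f"pics/{n}0.png",p); np.save(f"{n}_d.npy",d)
    c=vision.get_calibration(n); R=cv2.Rodrigues(np.array(c["rvec"]))[0]
    print(n,c["camera_matrix"],"pos",-R.T@np.array(c["tvec"]).ravel(),R)
s=r.read_state();print(s["time"],s["ee_pos"],s["eef_rot"],s["width"],r.grasp_offset)
E
```

```text
scene [[462.15175062   0.         280.59907682]
 [  0.         462.15175062 207.90613206]
 [  0.           0.           1.        ]] pos [0.1007378  0.74275196 0.66658877] [[-0.70501073 -0.70894089 -0.01904449]
 [-0.45371941  0.47151764 -0.75618107]
 [ 0.54506749 -0.52447491 -0.65408524]]
top [[502.04442474   0.         281.21140099]
 [  0.         502.04442474 207.11501577]
 [  0.           0.           1.        ]] pos [0.48796146 0.31455468 0.97007307] [[ 0.02789172 -0.99897816  0.03556252]
 [-0.99435085 -0.03137229 -0.10140106]
 [ 0.10241312 -0.03253338 -0.9942098 ]]
0.1 [ 0.16466065 -0.60256856  0.22184447] [-0.70074551 -0.0944698   0.70090771 -0.09359255] 0.08677398223566248 0.0187
```

View pics/top0.png

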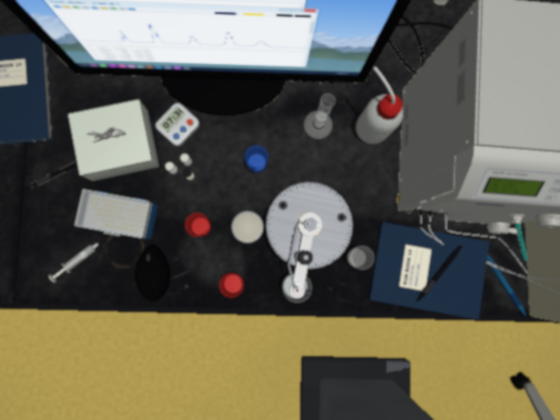

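View pics/scene0.png

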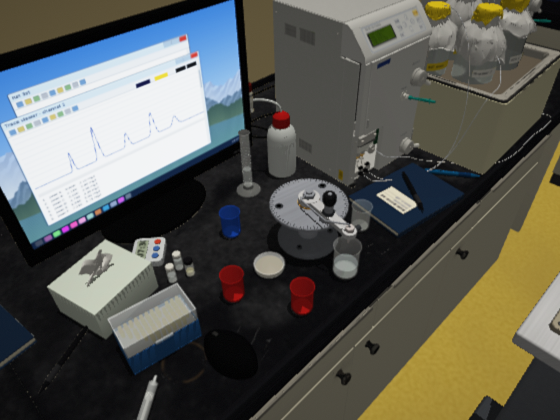

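The clear beaker right of the stand, at top (361,258), is the small-beaker candidate. The look-alikes are red at (197,224) and (232,285) and blue at (256,158), so they are excluded by colour. The petri dish is at (247,227), the knob at (305,257) and the large beaker at (297,288). Next I'll confirm with a crop and measure.

```bash
cat > h.py <<'E'
import cv2,numpy as np
from bench import r,vision
def ray(n,px,z):
    c=vision.get_calibration(n);K=c["camera_matrix"];R=cv2.Rodrigues(np.array(c["rvec"]))[0]
    o=-R.T@np.array(c["tvec"]).ravel(); d=R.T@np.linalg.inv(K)@np.array([px[0],px[1],1.])
    return o+d*(z-o[2])/d[2]
E
python3 - <<'E'
from h import *
p=cv2.imread("pics/top0.png"); q=cv2.imread("pics/scene0.png")
a=cv2.resize(p[170:320,220:400],None,fx=4,fy=4,interpolation=2)
cv2.imwrite("pics/crop_t.png",a)
b=cv2.resize(q[170:300,250:400],None,fx=5,fy=5,interpolation=2)[:600]
cv2.imwrite("pics/crop_s.png",b[:, :750])
# plate ellipse at z=.096
hsv=cv2.cvtColor(p,cv2.COLOR_BGR2HSV)
m=((p.min(2)>90)&(hsv[...,1]<60)).astype(np.uint8)*255; m[:, :262]=0;m[:, 358:]=0;m[:178]=0;m[275:]=0
cs=max(cv2.findContours(m,0,2)[0],key=cv2.contourArea)
print("plate",cv2.minEnclosingCircle(cs),cv2.boundingRect(cs))
print("pivot est",ray("top",cv2.minEnclosingCircle(cs)[0],.096))
E
```

```text
plate ((306.91058349609375, 229.26821899414062), 47.82166290283203) (266, 182, 87, 93)
pivot est [0.54053941 0.23997697 0.096     ]
```

View pics/crop_t.png

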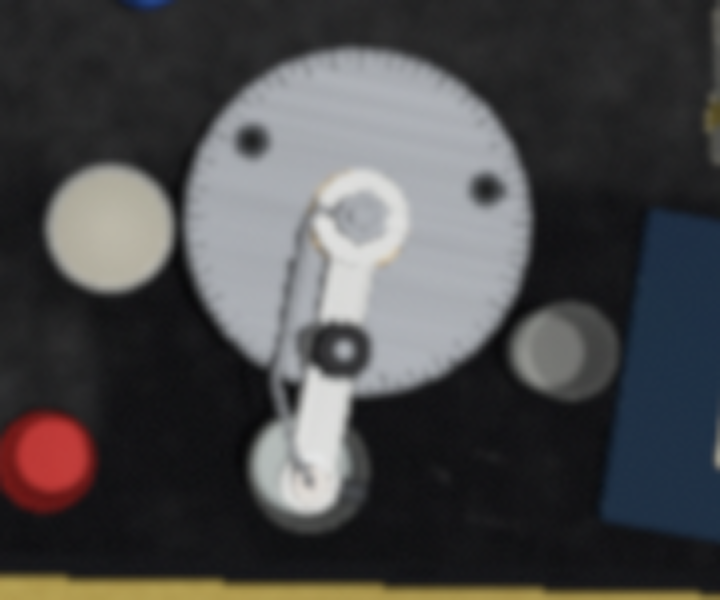

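View pics/crop_s.png

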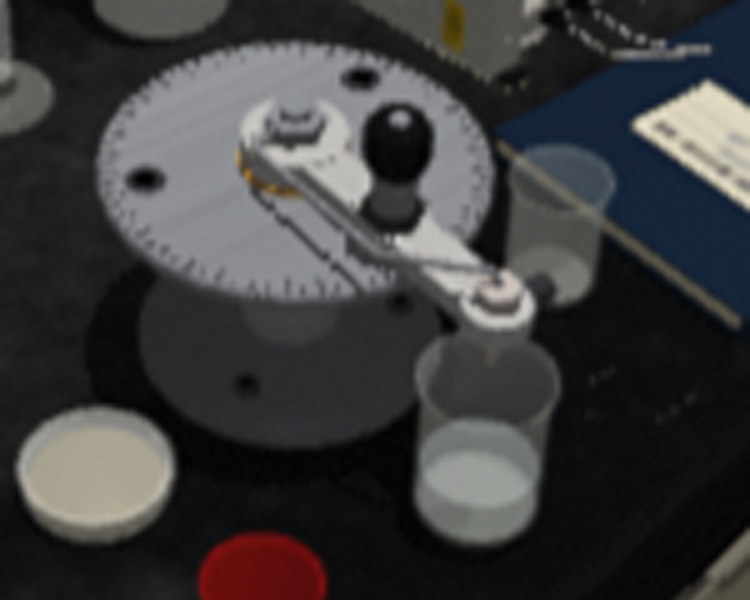

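Crops: the plate centre is at crop (358,222), the knob at (342,350), and the only clear short beaker, empty, at (565,352) right of the stand. That fits the description (clear, shorter, about a quarter turn from the start). The large beaker, with liquid, is under the tip.

Run:
```python
from h import *
c=lambda x,y:(220+x/4-.4,170+y/4-.4)
s=lambda x,y:(250+x/5-.4,170+y/5-.4)
pv=ray("top",c(358.5,222),.096);k=ray("top",c(342,350),.154);kr=ray("top",c(574,352),.057);kb=ray("top",c(553,351),0)
tip=ray("top",c(309,481),.12)
print("pivot",pv,"knob",k,"rim",kr,"base",kb,"armend",tip)
print("pivot scene",ray("scene",s(295,170),.096),"knob",ray("scene",s(398,145),.143),"rim",ray("scene",s(562,178),.057), "large rim",ray("scene",s(487,380),.069),"petri",ray("scene",s(96,460),.014))
b=(kr+kb)/2
for v in(k,tip,b):
  d=(v-pv)[:2];print(np.linalg.norm(d),np.degrees(np.arctan2(d[1],d[0])))
S=r.read_state()
from scipy.spatial.transform import Rotation as Ro
print(Ro.from_quat(S["eef_rot"]).as_matrix())
```

```text
pivot [0.54795137 0.23608818 0.096     ] knob [0.49181944 0.24684178 0.154     ] rim [0.49433612 0.13293621 0.057     ] base [0.4949295  0.13182046 0.        ] armend [0.43696171 0.25661994 0.12      ]
pivot scene [0.54666759 0.23939125 0.096     ] knob [0.49295343 0.24558333 0.143     ] rim [0.4961208  0.13400978 0.057     ] large rim [0.43905437 0.25380315 0.069     ] petri [0.54992349 0.34528343 0.014     ]
0.057152719780178655 169.15483439793678
0.11287275064772433 169.51944337510037
0.11661303726289067 -117.20827842493628
[[-3.92330042e-04  2.63598054e-01 -9.64632527e-01]
 [ 1.19910332e-03 -9.64631784e-01 -2.63598338e-01]
 [-9.99999204e-01 -1.26011161e-03  6.23727259e-05]]
```

Run:
```python
from h import *
P=[]
for n in("top","scene"):
    d=np.load(f"{n}_d.npy");c=vision.get_calibration(n);K=c["camera_matrix"];R=cv2.Rodrigues(np.array(c["rvec"]))[0]
    v,u=np.mgrid[:420,:560];X=np.stack([(u-K[0,2])/K[0,0]*d,(v-K[1,2])/K[1,1]*d,d],-1)[d>0]
    P.append((X-np.array(c["tvec"]).ravel())@R)
P=np.concatenate(P)
print("max height cm; rows x, cols y from 0.5 to -0.7 step .05")
for x in np.arange(.2,.85,.05):
    print("%.2f"%x,*["%3d"%(100*P[m,2].max()) if (m:=(abs(P[:,0]-x)<.025)&(abs(P[:,1]-y)<.025)).sum()>2 else " --" for y in np.arange(.5,-.7,-.05)])
```

```text
max height cm; rows x, cols y from 0.5 to -0.7 step .05
0.20 -78 -78 -78 -78 -78 -78 -79 -78 -78 -79 -79 -79 -78 -78 -78 -78 -78 -78 -78 -78 -78 -78 -78 -78
0.25 -78 -78 -78 -78 -79 -78 -79 -78 -78 -78 -78 -78 -78 -78 -78 -78 -78 -78 -78 -78 -78 -78 -78 -78
0.30 -78 -79 -79 -79 -79 -79 -78 -78 -78 -79 -78 -79 -79 -78 -78 -78 -78 -78 -78 -79 -79 -78 -78 -78
0.35  --  --  --  --  --  --  --  --  -- -79 -79 -78 -78 -78 -79 -79 -78 -78 -79 -79 -78 -78 -78 -78
0.40   3   0   5   5   0  11   0   0   1   1   2   2   1   1  19  19  19  19  19  19  19  19   0   0
0.45   4   0   5   5   7  12   9   5   2   2   3   2   1   9  20  22  24  24  28  28  19  19  --   0
0.50   4   5   0   1   9  15  10   9   5   2   2   3  20   3  28  29  33  33  32  32  24  19  --  --
0.55   7   5   5   1  10  12  11  10   1  32  32  32  32  32  19  32  33  33  32  31  --  --  --  --
0.60   7   0   0   1   9  10  10   9   0  37  36  36  36  36  19  32  32  30  31  30  29  27  26  --
0.65   7   4   0   5   5   9   0   0   0  37  36  36  36  36  --  32  32  30  30  --  --  26  26  --
0.70   3   4   0   6   5   0   0  10  12  36  36  37  36  --  --  --  --  --  --  --  --  --  --  --
0.75   2   2   1   1   0  15  15  18  18  36  37  37  --  --  --  --  --  --  --  --  --  --  23  --
0.80  41  41  41  41  41  41  40  38  18  36  36  37  --  --  --  --  --  --  --  --  --  --  23  --
```

```bash
python3 -m pendant '-.2 0 0 0 0 0; -.4 0 0 0 0 0; -.6 0 0 0 0 0; -.6 -.11 -.14 -.1 0 0; -.6 -.22 -.28 -.2 0 0; -.6 -.34 -.43 -.3 0 0; -.6 -.46 -.57 -.4 0 0; -.6 -.58 -.72 -.5 0 0' 0.1 50; python3 -c "
from h import *
from scipy.spatial.transform import Rotation as Ro
s=r.read_state();print(s['joint_positions'],Ro.from_quat(s['eef_rot']).as_matrix())"
```

```text
time: 0.9
ee_pos: [0.3007, -0.4139, 0.3723]
eef_rot: [-0.617, -0.346, 0.617, -0.346]
ft_force: [0.0, -1.1, 0.7]
width: 0.0485
[ 1.10973173  0.05820837 -0.26990853  1.47690606  0.01589948  1.60884506
  0.29259288] [[-4.58770223e-04  8.53429359e-01 -5.21208325e-01]
 [-5.02669394e-05 -5.21208399e-01 -8.53429436e-01]
 [-9.99999894e-01 -3.65328466e-04  2.82014176e-04]]
```

```bash
python3 -m pendant '0 -.01 -.16 -.08 0 0; 0 -.02 -.33 -.16 0 0; 0 -.03 -.5 -.24 0 0; 0 -.05 -.67 -.32 0 0; 0 -.06 -.84 -.4 0 0; 0 -.08 -1 -.48 0 0'; python3 -c "
from h import *
from scipy.spatial.transform import Rotation as Ro
s=r.read_state();R=Ro.from_quat(s['eef_rot']).as_matrix();print(s['joint_positions'],R)
for t in ([.49,.15,.36],[.492,.246,.3]): print(R.T@(np.array(t)-s['ee_pos'])/.25)"
```

```text
time: 1.5
ee_pos: [0.4152, -0.1905, 0.3723]
eef_rot: [0.455, 0.541, -0.455, 0.541]
ft_force: [0.2, -0.1, 0.5]
width: 0.0477
[ 0.87949393 -0.05901719 -0.5143754   1.58640678 -0.02888053  1.60673645
  0.5361404 ] [[-2.17081090e-04  9.85362450e-01  1.70472269e-01]
 [-8.95510003e-05  1.70472254e-01 -9.85362473e-01]
 [-9.99999972e-01 -2.29169522e-04  5.12338905e-05]]
[ 0.049188   0.5270064 -1.2911789]
[ 0.28915186  0.60040564 -1.66820661]
```

```bash
python3 -m pendant '0 .06 -.17 0 0 0; 0 .12 -.34 0 0 0; 0 .18 -.51 0 0 0; 0 .24 -.68 0 0 0; 0 .3 -.85 0 0 0; 0 .36 -1 0 0 0' -; python3 -c "
from h import *
from scipy.spatial.transform import Rotation as Ro
s=r.read_state();R=Ro.from_quat(s['eef_rot']).as_matrix();print(s['joint_positions'],R)
for t in ([.492,.246,.2],): print(R.T@(np.array(t)-s['ee_pos'])/.25)"
```

```text
time: 2.1
ee_pos: [0.4618, 0.0713, 0.3726]
eef_rot: [0.457, 0.54, -0.457, 0.54]
ft_force: [1.7, 0.0, 1.0]
width: 0.0477
[ 0.63077616 -0.02405902 -0.84864318  1.55118775 -0.01736445  1.60601771
 -0.05161936] [[ 4.30872297e-04  9.86134197e-01  1.65949271e-01]
 [-6.20652543e-04  1.65949518e-01 -9.86134054e-01]
 [-9.99999715e-01  3.21901007e-04  6.83549747e-04]]
[ 0.69005531  0.23479341 -0.66936531]
```

```bash
python3 -m pendant '0 .06 -.17 0 0 0; 0 .12 -.34 0 0 0; 0 .18 -.5 0 0 0; 0 .23 -.67 0 0 0; .17 .23 -.67 0 0 0; .34 .23 -.67 0 0 0; .5 .23 -.67 0 0 0; .6 .23 -.67 0 0 0' -; python3 -c "
from h import *
s=r.read_state();print(s['joint_positions'])
c=vision.get_calibration('wrist');print(c)
p,d=vision.camera('wrist');cv2.imwrite('pics/w1.png',p)
p,d=vision.camera('top');cv2.imwrite('pics/t1.png',p)"
```

```text
time: 2.9
ee_pos: [0.49, 0.2429, 0.2192]
eef_rot: [0.456, 0.54, -0.458, 0.539]
ft_force: [0.5, -0.3, 0.2]
width: 0.0478
[ 0.29872543  0.30852129 -1.00106906  1.6316067   0.26445515  1.35084584
 -0.57373548]
{'camera_matrix': array([[325.1922621 ,   0.        , 278.50007489],
       [  0.        , 325.1922621 , 205.27709848],
       [  0.        ,   0.        ,   1.        ]]), 'rvec': array([-2.83149105, -0.23655413, -0.03098533]), 'tvec': array([-0.52197242,  0.11558079,  0.43656921])}
```

View pics/w1.png

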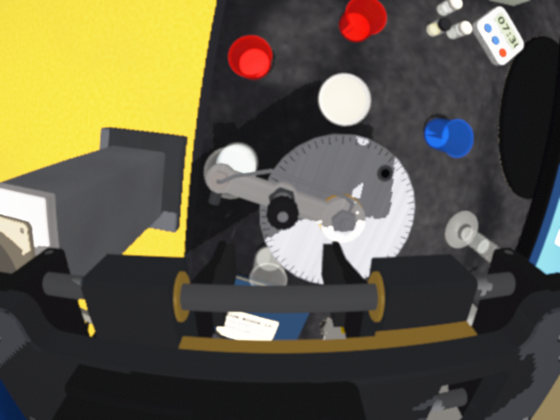

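The wrist view shows the knob at (283,208), pivot cap at (346,212), small beaker at (268,268), and the finger tips around (228,255) and (335,255). I'll check the knob position by ray.

```bash
cat >> h.py <<'E'
def wray(px,z,c=None):
    c=c or vision.get_calibration("wrist");K=c["camera_matrix"];R=cv2.Rodrigues(np.array(c["rvec"]))[0]
    o=-R.T@np.array(c["tvec"]).ravel();q=(np.array(px)-[K[0,2],K[1,2]])/K[0,0];t=np.linalg.norm(q)
    d=R.T@np.array([*(q/t*np.sin(t)),np.cos(t)]);return o+d*(z-o[2])/d[2]
E
python3 - <<'E'
from h import *
p=cv2.imread("pics/w1.png")
m=(p.max(2)<45).astype(np.uint8);m2=np.zeros_like(m);m2[180:235,262:306]=m[180:235,262:306]
cs=max(cv2.findContours(m2,0,2)[0],key=cv2.contourArea);print(cv2.boundingRect(cs),cv2.minEnclosingCircle(cs))
k=cv2.minEnclosingCircle(cs)[0]
print("knob z.143",wray(k,.143),"z.154",wray(k,.154),"pivot z.115",wray((346,212),.115),"rim",wray((270,262),.057))
a=cv2.resize(p[150:300,180:380],None,fx=4,fy=4,interpolation=2);cv2.imwrite("pics/w1c.png",a)
E
```

```text
(267, 197, 31, 31) ((282.0, 211.85714721679688), 16.28832244873047)
knob z.143 [0.49070113 0.24472005 0.143     ] z.154 [0.49003622 0.24832321 0.154     ] pivot z.115 [0.54756491 0.24468081 0.115     ] rim [0.49268209 0.15617283 0.057     ]
```

View pics/w1c.png

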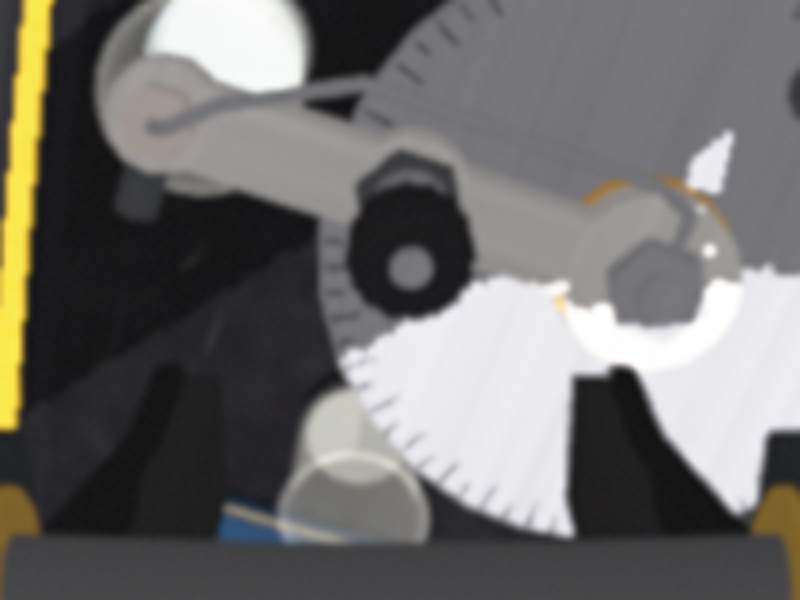

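The crop shows the knob top disc at crop (411,267), the small beaker rim at (355,508), and the two fingers to either side of the knob's column.

Run:
```python
from h import *
from scipy.spatial.transform import Rotation as Ro
w=lambda x,y:(180+x/4-.4,150+y/4-.4)
print("knob",wray(w(411,265),.154),"rim",wray(w(355,506),.057),"pivot",wray(w(655,285),.127))
s=r.read_state();R=Ro.from_quat(s['eef_rot']).as_matrix();print(s['time'],s['ee_pos'],R.round(3))
print(R.T@(np.array([.492,.246,.132])-s['ee_pos'])/.25)
```

```text
knob [0.49081455 0.24530432 0.154     ] rim [0.49364115 0.13787233 0.057     ] pivot [0.54390534 0.24017399 0.127     ]
3.0 [0.48956669 0.24233373 0.21912354] [[-0.005  0.986  0.165]
 [-0.002  0.165 -0.986]
 [-1.    -0.006  0.002]]
[ 0.34839897  0.0140323  -0.01338833]
```

```bash
python3 -m pendant '.1 .01 -.013 0 0 0; .2 .01 -.013 0 0 0; .28 .01 -.013 0 0 0; .33 .01 -.013 0 0 0; .345 .01 -.013 0 0 0; .345 .01 -.013 0 0 0; .345 .01 -.013 0 0 0' ; python3 -c "
from h import *
s=r.read_state();print(s['ee_pos'],s['eef_rot'])"
```

```text
time: 3.7
ee_pos: [0.4937, 0.2477, 0.1375]
eef_rot: [0.457, 0.539, -0.456, 0.54]
ft_force: [0.1, -0.7, 0.6]
width: 0.048
[0.49372847 0.24768351 0.13750815] [ 0.45732896  0.53944351 -0.45636372  0.53998433]
```

```bash
python3 -m pendant '.008 -.006 .005 0 0 0; .008 -.006 .005 0 0 0; .008 -.006 .005 0 0 0' 0.1
```

```text
time: 4.0
ee_pos: [0.4919, 0.2457, 0.1345]
eef_rot: [0.457, 0.54, -0.457, 0.54]
ft_force: [-0.9, 0.3, -0.2]
width: 0.0479
```

```bash
python3 -m pendant '.012 0 0 0 0 0; .012 0 0 0 0 0; .012 0 0 0 0 0' && python3 -m pendant '0 0 0 0 0 0; 0 0 0 0 0 0; 0 0 0 0 0 0; 0 0 0 0 0 0; 0 0 0 0 0 0; 0 0 0 0 0 0; 0 0 0 0 0 0; 0 0 0 0 0 0' -1 50
```

```text
time: 4.3
ee_pos: [0.4918, 0.2458, 0.1312]
eef_rot: [0.457, 0.54, -0.457, 0.54]
ft_force: [0.9, -0.5, 0.2]
width: 0.0481
time: 5.1
ee_pos: [0.4921, 0.2458, 0.1313]
eef_rot: [0.457, 0.54, -0.457, 0.54]
ft_force: [2.3, 0.3, -2.6]
width: 0.0228
```

```bash
python3 -m pendant '-.01 0 0 0 0 0; -.02 0 0 0 0 0; -.03 0 0 0 0 0; -.04 0 0 0 0 0; -.05 0 0 0 0 0; -.052 0 0 0 0 0; -.052 0 0 0 0 0; -.052 0 0 0 0 0'
```

```text
time: 5.9
ee_pos: [0.4918, 0.2448, 0.1431]
eef_rot: [0.456, 0.54, -0.457, 0.54]
ft_force: [5.3, 1.7, -13.6]
width: 0.0228
```

```bash
python3 -m pendant '-.004 0 0 0 0 0; -.008 0 0 0 0 0; -.012 0 0 0 0 0; -.012 0 0 0 0 0' - 60
```

```text
time: 6.3
ee_pos: [0.4915, 0.2437, 0.1447]
eef_rot: [0.456, 0.54, -0.458, 0.539]
ft_force: [9.4, 0.4, -25.2]
width: 0.023
```

Plunger lifted 13.4 mm with a force rise to 25 N, so it's at its stop. Next I'll compute the arc.

Run:
```python
from h import *
from scipy.spatial.transform import Rotation as Ro
s=r.read_state();R=Ro.from_quat(s['eef_rot']).as_matrix();print(R.round(3))
f=lambda a:np.array([np.cos(np.radians(a)),np.sin(np.radians(a)),0])*.058
for a in np.arange(5,75,5): print(a,(R.T@(f(171+a)-f(171))/.25).round(3), (f(171+a)-f(171)).round(4))
```

```text
[[-0.003  0.986  0.164]
 [-0.002  0.164 -0.986]
 [-1.    -0.003  0.002]]
5 [ 0.    -0.006  0.019] [-0.0006 -0.005   0.    ]
10 [ 0.    -0.009  0.039] [-0.0007 -0.0101  0.    ]
15 [ 0.    -0.011  0.059] [-0.0004 -0.0151  0.    ]
20 [ 0.    -0.012  0.08 ] [ 0.0004 -0.0201  0.    ]
25 [ 0.   -0.01  0.1 ] [ 0.0015 -0.0251  0.    ]
30 [ 0.    -0.007  0.12 ] [ 0.0031 -0.0299  0.    ]
35 [ 0.    -0.002  0.14 ] [ 0.0052 -0.0345  0.    ]
40 [0.    0.004 0.159] [ 0.0076 -0.0389  0.    ]
45 [0.    0.013 0.177] [ 0.0104 -0.0432  0.    ]
50 [0.    0.022 0.195] [ 0.0135 -0.0471  0.    ]
55 [0.    0.034 0.212] [ 0.017  -0.0508  0.    ]
60 [0.    0.046 0.227] [ 0.0208 -0.0541  0.    ]
65 [0.    0.061 0.242] [ 0.0249 -0.0572  0.    ]
70 [0.    0.076 0.255] [ 0.0292 -0.0598  0.    ]
```

```bash
python3 -m pendant '0 -.003 .01 0 0 0; 0 -.006 .019 0 0 0; 0 -.009 .039 0 0 0; 0 -.011 .059 0 0 0; 0 -.012 .08 0 0 0; 0 -.012 .08 0 0 0; 0 -.012 .08 0 0 0'
```

```text
time: 7.0
ee_pos: [0.4921, 0.2235, 0.1447]
eef_rot: [0.456, 0.539, -0.458, 0.539]
ft_force: [12.0, 0.8, -27.6]
width: 0.0227
```

```bash
python3 -m pendant '0 .005 .02 0 0 0; 0 .010 .04 0 0 0; 0 .015 .06 0 0 0; 0 .021 .079 0 0 0; 0 .030 .097 0 0 0; 0 .039 .115 0 0 0; 0 .039 .115 0 0 0; 0 .039 .115 0 0 0'
```

```text
time: 7.8
ee_pos: [0.5051, 0.1981, 0.1447]
eef_rot: [0.456, 0.541, -0.458, 0.539]
ft_force: [6.7, 3.2, -24.2]
width: 0.023
```

```bash
python3 -m pendant '0 .012 .016 0 0 0; 0 .025 .032 0 0 0; 0 .039 .046 0 0 0; 0 .055 .060 0 0 0; 0 .058 .063 0 0 0; 0 .058 .063 0 0 0; 0 .058 .063 0 0 0'
python3 - <<'E'
from h import *
p,d=vision.camera("scene");q,d=vision.camera("top");w,d=vision.camera("wrist");cv2.imwrite("pics/s2.png",p);cv2.imwrite("pics/w2.png",w)
k=cv2.resize(q[170:320,220:400],None,fx=3,fy=3);b=cv2.resize(w[150:300,180:360],None,fx=3,fy=3,interpolation=2)
a=cv2.resize(p[150:290,260:400],None,fx=4,fy=4,interpolation=2)
cv2.imwrite("pics/s2c.png",a)
cv2.imwrite("pics/w2c.png",np.vstack([b]))
E
```

```text
time: 8.5
ee_pos: [0.5216, 0.1849, 0.1447]
eef_rot: [0.455, 0.541, -0.458, 0.539]
ft_force: [1.0, 2.7, -27.0]
width: 0.0227
```

View pics/s2c.png

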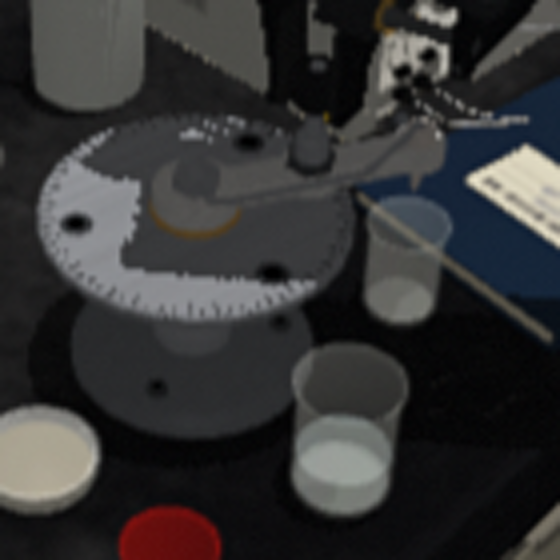

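View pics/w2c.png

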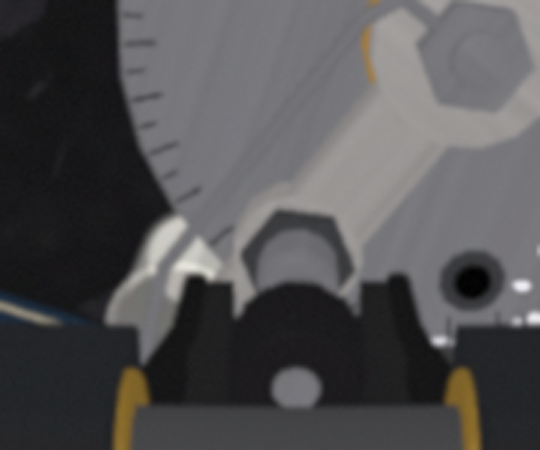

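The plunger is held up and the tip hangs over the beaker. Scene crop: tip end at (417,187), rim centre at (409,222). The beakers and dish look unmoved. I'll convert to distances.

Run:
```python
from h import *
s=lambda x,y:(260+x/4-.4,150+y/4-.4)
t=ray("scene",s(417,187),.08);b=ray("scene",s(409,222),.057);base=ray("scene",s(402,303),.0)
print(t,b,base,np.linalg.norm((t-b)[:2]))
print("large",ray("scene",s(350,381),.069),"petri",ray("scene",s(43,452),.014))
S=r.read_state();k=S["ee_pos"][:2];print(S["time"],k,S["ft_force"],S["joint_vel"].round(3) if hasattr(S["joint_vel"],"round") else S["joint_vel"])
pv=np.array([.548,.237]);u=(k-pv)/np.linalg.norm(k-pv);print(pv+.115*u,np.linalg.norm(k-pv))
```

```text
[0.49517305 0.13286465 0.08      ] [0.49652897 0.13397103 0.057     ] [0.49594999 0.13182182 0.        ] 0.0017500295603245573
large [0.4401176  0.25220411 0.069     ] petri [0.54595742 0.3450007  0.014     ]
8.65 [0.52164297 0.18487722] [  1.4119331    3.82564471 -26.95922649] [ 0.     0.001  0.     0.    -0.001 -0.001  0.   ]
[0.49610529 0.13437477] 0.05840785152533394
```

```bash
python3 -m pendant '0 0 0 0 0 0; 0 0 0 0 0 0; 0 0 0 0 0 0; 0 0 0 0 0 0' && python3 -c "
from bench import close_job
print(close_job())"
```

```text
time: 9.05
ee_pos: [0.5216, 0.1849, 0.1447]
eef_rot: [0.455, 0.541, -0.458, 0.539]
ft_force: [2.4, 2.8, -27.8]
width: 0.0226
the job is handed in; nothing more can be done
None
```

The dosing arm is swung over the small beaker and the job is handed in at 9.05 s. The gripper is still holding the plunger up against its stop. No verdict was reported.

- **Plunger:** I gripped the knob, finally at 60 N, and pulled the plunger up 13.4 mm. The downward force rose to about 25 N, above the spring's 14 N, so it is against its stop. Height and force stayed about the same through the swing and at the end (tool height 0.1447 m, about 27 N).
- **Swing:** The arm went about 72° counter-clockwise. The knob stayed on its 58 mm radius (measured 57.9 to 58.4 mm).
- **Tip over the small beaker:** The last picture put the tip about 2 mm from the beaker's axis, and the arm's geometry agrees to about 2 mm. The limit is 18 mm.
- **Standing objects:** Both beakers are upright. The beakers and the petri dish show no more than about 4 mm of change, which is within measurement error.
- **Disagreements:** One early rough reading of the beaker rim and pivot from the wrist camera was off by 7 to 20 mm. Closer readings of the rim, the top and scene views and the arc itself settled it. No final check failed.

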